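Jack up the griddle front and hold it

ROBOT

A 7-joint arm with a two-finger parallel gripper is mounted at the origin on the work surface. World frame = base frame: x ahead of the robot, y to its left, z up, the work surface at z = 0. Lengths are in m, angles in rad, forces in N, time in s.
With the tool pointing down it reaches from about 0.4 to 0.875 m from the base axis. Payload 19.3 kg.
Tool frame: the origin (TCP) lies at the very end of the fingers, on their centre line; the grasp point (between the pads) lies 19 mm behind it; z points along the fingers, y is the line along which they close (so a half turn about z gives the same grasp; the last joint's range is limited). The gripper opens to 85 mm and grips with 20 to 120 N. Pads are 22 mm wide; open, the fingers measure 114 mm over their backs; the gripper's body (76 mm by 85 mm) begins 54 mm behind the grasp point. The pads swing forward as they close: fully open they stand 13 mm farther back than shut.
Start: joints at [1.27, 0.521, -0.036, 1.599, 0.021, 1.021, -0.113], TCP at [0.143, -0.608, 0.231] pointing down, gripper open.
Joint ranges: [-2.91, 2.91], [-0.3, 2.13], [-1.5, 1.42], [0.17, 2.43], [-1.26, 4.41], [0.16, 1.93], [-2.52, 2.52]. Speed limits (rad/s): [1.89, 1.89, 2.39, 2.39, 3.01, 3.01, 3.01].

INTERFACE

Orientations are given as [roll, pitch, yaw] about the fixed x, y, z axes, in that order (R = Rz(yaw) Ry(pitch) Rx(roll)).
In Python, from workcell import monitor, optics, job_done gives the robot as it stands.
- The arm moves only by the shell command python3 -m handwheel 'ROWS' [FORCE]. ROWS is JSON, a list of rows, each an object of numbers: "dx", "dy", "dz": the shift along the tool's x, y, z in cm; "wx", "wy", "wz": the turn, a rotation vector about the tool's x, y, z in rad; "claw": the opening in per cent of the stroke, from 0 (shut) to 100 (fully open). A call has 1 to 8 rows; each row shifts and turns the commanded pose from where the row before left it, along the tool's axes as they then stand; what a row does not reach is not made up. A row lasts 1/8 s, in which the tool goes at most 62.5 mm and 10.7 degrees, less where a joint would pass 70% of its speed; a pose out of reach is approached as far as the arm can. A call with a gripper value outside its range is refused whole. The fingers move at their own pace and stop on an object; FORCE is the grip in N (left out, the last holds). Time passes only in rows, so rows that do not move let the fingers close. It gives the time, the measured TCP pose, the force, the opening and the grip force at its end, in the units of the state.
- monitor.observe(): the state, without advancing time (a new reading comes with each control period).
- optics.grab_frame(name): name is "scene" or "top"; returns a dict with "frame" (384x512x3 uint8, blue, green, red), "fovy" (degrees; the focal length in pixels is half the picture's height over the tangent of half this angle, whatever the lens; pixels are square), "cx", "cy" (the principal point, pixels), "R" (3x3) and "t" (3): a world point X has camera coordinates R X + t. Camera axes: x right, y down, z forward; pixel columns grow to the right and rows downward; lengths in m; the calibration is good to about 2 mm. A picture is of the moment at which its call begins. There is no depth.
- job_done(): hands the job in; it is judged then, once.
Trained networks look in the newest picture that a camera, given by its name, has taken for a name from the list of things; names that differ only in an ending like _2 or _b are one class to them, and where a whole thing is asked for, a point or a joint stands for the part that bears it (a point fixed in the world has none). Each returns a list of dicts, best first, with "p" (0 to 1); they miss things now and then, are a little off and sometimes report something else, mostly with a low value. They report only what shows in the picture. A call takes as long as a camera call.
- optics.masks_of(name, camera): "region" (384x512 bool, what is visible of it) and "rect" ([left, top, width, height] in pixels, round what is visible of it).
The state is a dict: "clock": time; "qpos": joint angles; "qd": joint speeds; "joint_efforts": joint torques, N m; "position": TCP position; "tool_rot": TCP orientation; "force": force on the tool from outside, world axes, zero at the start; "moment": the same for the moment, N m; "grip_width": finger opening in m; "finger_force": force on a finger pad.
Only numpy, scipy, OpenCV 4.12 (cv2) and the standard library are available. Lean on these libraries where they do the work, as an engineer would, in place of code of your own. Each camera call takes 0.05 s, during which the arm holds its last target. There are 200 camera calls.

TASK

Pull the red lever jack up off its clip-on parking dock and stand it on the table with its saddle centred under the red dot of the yellow lift tab at the front of the griddle. Then push the jack's yellow pedal all the way down so that the jack alone raises the griddle's front, and finish while still holding the pedal down, so that a colleague could change a foot. Do not push on the griddle itself, and leave the other things on the table where they are.

Things in the scene. Friction and masses are not known exactly. Their poses are not given: they have to be found in the camera images.
- jack: Red lever jack, about 0.66 kg, 240 mm long, starts clipped on the dock. Origin: underside, on the centre line; +x to the toe with the saddle, -x to the pedal, z up. Base 24 mm high, x -160 to +80, 70 mm wide (50 behind x -70), with a lengthwise channel beneath, 30 mm wide, 16 deep. Saddle at x +55, its top at z 45 with the pedal up. Pedal pivot at x -45, z 62
- jack_grip (a point): grip spot on the jack: in the middle of its black upright carrying block, 30 x 30 mm, z 24 to 95 of the jack. This point: x -20, y 0, z 75 of the jack. Pinch it across y; it is close to the centre of mass
- saddle_top (a point): centre of the top of the jack's saddle; rises with the pedal stroke, 4.6 mm per 0.1 rad of joint pump
- pedal (a point): centre of the top face of the jack's yellow pedal plate (50 x 34 x 10 mm), 115 mm from the pivot; with the pedal up it lies at x -147, z 117 of the jack, fully down at x -160, z 55
- pump (a joint): pedal angle: 0 up (sprung, as at the start), 0.55 rad fully down on its stop. With the griddle's weight on it takes about 10 to 14 N downwards on the pedal, 3 N without. It springs back up when let go, and the saddle sinks with it
- dock: grey parking dock, a plate 250 x 150 x 6 mm fixed on the table. Origin: at table height under the parked jack's origin, same axes; the jack's underside rests at z 6. A rail up to z 20 runs along x in the jack's channel. Two sprung roller catches (x -20, y +-37, up to z 42) hook over the jack's base: a straight pull up opens them, about 7 N beyond its weight; free after 35 mm
- griddle_base: rear feet of the tabletop griddle (360 mm wide, 280 deep, 130 high, 5 kg), about which its front tips up when lifted. Origin: on the table right under the lift mark; +x points from the griddle's front (where the lift tab is) to its back. The front face is at x 25. Does not slide
- lift_mark (a point): centre of the underside of the yellow lift tab, right below the red dot on its top. The tab is 50 x 50 mm, 6 mm thick, sticks out 47 mm from the middle of the griddle's front; its underside is 56 mm above the table, so 11 mm above the lowered saddle. A full stroke raises it by 14 mm; weight on it 18 to 26 N
- tray: steel tray 200 x 150 x 34 mm with stuffed mushrooms fixed in it, origin under it; a bystander
- sauce: white squeeze bottle with red cap, 56 mm dia, 170 tall, origin under it; a bystander
- ramekin: small white ceramic dish, 84 mm dia, 45 tall, origin under it; a bystander
- spare_foot: spare black rubber foot, 40 mm dia, 26 tall, origin under it; a bystander
- spanner: steel spanner 150 mm long lying flat, origin under it; a bystander

How it is judged:
By the outcome, as a careful person would: the job done as asked, in the order asked, and still so for the second after the job is handed in, while the arm keeps its last pose, push and grip.
It also fails if it takes over 58 s, if anything falls off the work surface, if the arm or the gripper's body presses on something with over 40 N, if the wrist force passes 120 N, or if a joint passes its speed limit or range.

## Working session

There is one attempt and no reset: what is moved stays moved. The work goes in short steps, Python scripts to look and compute and a shell command to move; the robot and the scene stay as the last step left them, time stands still between calls to the robot, and variables do not carry over. Pictures are saved under pics/ and viewed, at most 10 in all, crops included, and the job is handed in when it is done.

```bash
mkdir -p pics; ls; cat > h.py <<'E'
import numpy as np, cv2
from workcell import monitor, optics
def cam(g):
    f=g["frame"].shape[0]/2/np.tan(np.radians(g["fovy"])/2)
    return f,np.array(g["R"]),np.array(g["t"])
def px(g,X):
    f,R,t=cam(g);c=R@np.array(X)+t
    return np.array([g["cx"]+f*c[0]/c[2],g["cy"]+f*c[1]/c[2]])
def ray(g,u,v,z):
    f,R,t=cam(g);d=R.T@np.array([(u-g["cx"])/f,(v-g["cy"])/f,1]);o=-R.T@t
    return o+d*(z-o[2])/d[2]
E
python3 - <<'E'
from h import *
s=monitor.observe();print({k:np.round(v,3).tolist() for k,v in s.items()})
ims=[]
for n in("top","scene"):
    g=optics.grab_frame(n);f,R,t=cam(g);print(n,f,g["cx"],g["cy"],(-R.T@t).round(3),R.round(3).tolist())
    im=g["frame"].copy();cv2.imwrite(f"pics/{n}0.png",cv2.resize(im,(800,600),interpolation=cv2.INTER_CUBIC))
    for k in("jack","jack_grip","saddle_top","pedal","dock","griddle_base","lift_mark","tray","sauce","ramekin","spare_foot","spanner"):
        for m in optics.masks_of(k,n)[:2]:
            ys,xs=np.nonzero(m["region"]);print(n,k,round(m["p"],2),np.round(m["rect"]).tolist(),len(xs),xs.mean().round(1) if len(xs) else 0,ys.mean().round(1) if len(xs) else 0)
E
```

```text
pics
{'clock': 0.0, 'qpos': [1.27, 0.522, -0.036, 1.6, 0.021, 1.021, -0.113], 'qd': [-0.0, 0.0, 0.0, 0.001, -0.0, -0.0, -0.002], 'joint_efforts': [-0.0, -92.711, 1.98, -36.993, 0.018, 0.008, -0.0], 'position': [0.143, -0.608, 0.231], 'tool_rot': [-3.14, 0.0, 0.231], 'force': [-0.345, -0.437, -0.375], 'moment': [-0.003, -0.009, -0.005], 'finger_force': 0.0, 'grip_width': 0.085}
top 424.3856826355334 254.4011226840274 191.8016932232981 [ 0.269 -0.02   1.365] [[0.001, -1.0, 0.005], [-0.985, -0.002, -0.171], [0.171, -0.005, -0.985]]
top jack 0.74 [140.0, 187.0, 22.0, 81.0] 1666 152.1 223.9
top jack_grip 0.8 [140.0, 186.0, 26.0, 82.0] 1769 151.8 224.4
top saddle_top 0.47 [146.0, 190.0, 7.0, 9.0] 52 149.5 193.4
top pedal 0.82 [140.0, 224.0, 13.0, 44.0] 315 146.9 250.7
top dock 0.68 [131.0, 184.0, 50.0, 82.0] 1922 155.2 224.5
top dock 0.17 [360.0, 158.0, 23.0, 25.0] 519 371.7 168.0
top griddle_base 0.69 [175.0, 30.0, 116.0, 111.0] 11031 231.2 81.5
top griddle_base 0.69 [110.0, 146.0, 34.0, 31.0] 501 125.1 161.1
top lift_mark 0.63 [173.0, 30.0, 115.0, 115.0] 11013 231.1 81.7
top tray 0.9 [30
[... 600 characters left out ...]
0.466, -0.812]]
scene jack 0.89 [258.0, 101.0, 59.0, 54.0] 1217 286.1 132.0
scene pedal 0.56 [262.0, 102.0, 22.0, 25.0] 168 269.6 112.7
scene dock 0.85 [253.0, 117.0, 68.0, 45.0] 725 286.8 143.8
scene griddle_base 0.67 [295.0, 173.0, 133.0, 127.0] 9541 359.1 233.2
scene griddle_base 0.62 [162.0, 213.0, 75.0, 63.0] 2583 202.8 243.6
scene lift_mark 0.97 [296.0, 173.0, 127.0, 126.0] 9446 359.2 233.1
scene tray 0.6 [168.0, 215.0, 69.0, 61.0] 2599 203.0 243.7
scene tray 0.3 [260.0, 102.0, 25.0, 27.0] 169 269.6 112.8
scene sauce 0.68 [334.0, 114.0, 16.0, 38.0] 421 341.0 134.6
scene ramekin 0.56 [194.0, 280.0, 28.0, 27.0] 532 208.9 292.4
scene spanner 0.86 [161.0, 287.0, 38.0, 28.0] 296 181.2 301.8
```

View pics/top0.png

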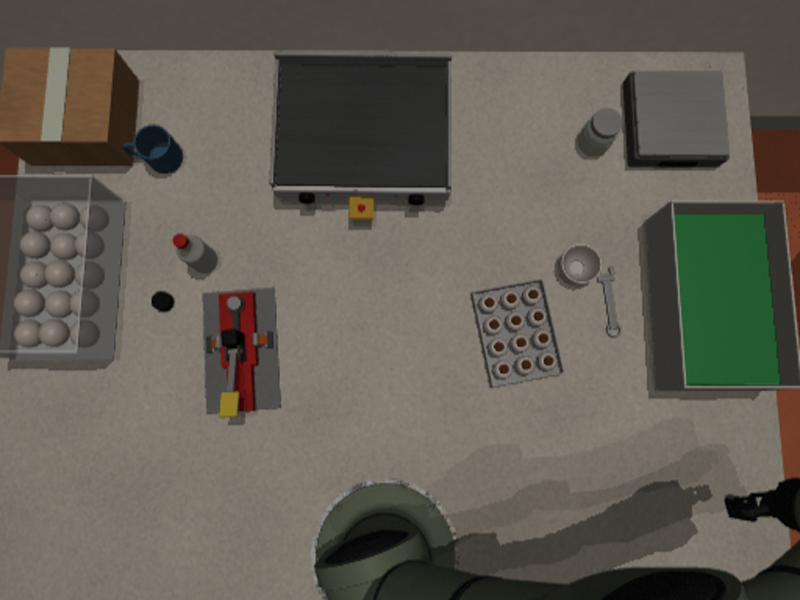

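View pics/scene0.png

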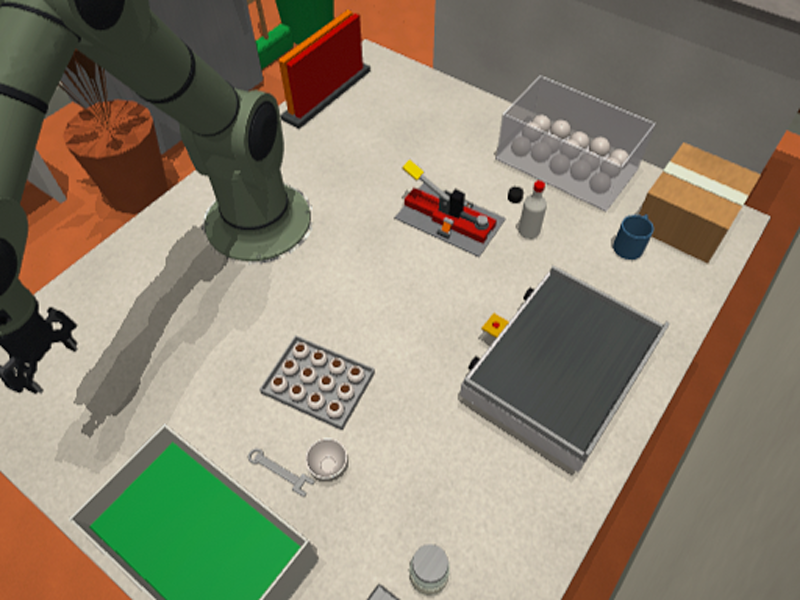

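The top view shows the parked jack at about (235,350), toe up, with its pedal at (229,404). The tab's red dot is at (361,208), and all the bystanders are visible. In the scene view the jack is at (450,215) and the tab at (495,325). Next I fit the poses.

```bash
cat > fit.py <<'E'
from h import *
from scipy.optimize import least_squares
def blob(hsv,lo,hi,box):
    m=cv2.inRange(hsv,np.array(lo),np.array(hi));k=np.zeros_like(m);x,y,w,h=box;k[y:y+h,x:x+w]=m[y:y+h,x:x+w]
    n,l,st,c=cv2.connectedComponentsWithStats(k)
    if n<2:return None
    i=1+st[1:,4].argmax();return c[i],st[i].tolist()
if __name__=="__main__":
    G={n:optics.grab_frame(n) for n in("top","scene")}
    H={n:cv2.cvtColor(cv2.resize(G[n]["frame"],None,fx=1,fy=1),cv2.COLOR_BGR2HSV) for n in G}
    Y=([20,120,80],[35,255,255])
    box={"top":(130,180,60,100),"scene":(250,95,75,70)}
    tb={"top":(215,120,30,28),"scene":(300,195,32,28)}
    P={}
    for n in G:
        P[n]=blob(H[n],*Y,box[n]);print(n,"pedal",P[n])
        t=blob(H[n],*Y,tb[n]);d=blob(H[n],[0,140,60],[10,255,255],tb[n]);print(n,"tab",t,"dot",d)
        print("  dot@62",ray(G[n],*d[0],.062).round(4),"tab@62",ray(G[n],*t[0],.062).round(4),"pedal@120",ray(G[n],*P[n][0],.12).round(4))
        m=optics.masks_of("saddle_top",n)
    x,y,w,h=130,178,60,95
    a=cv2.resize(G["top"]["frame"][y:y+h,x:x+w],None,fx=6,fy=6,interpolation=cv2.INTER_CUBIC)
    x,y,w,h=250,95,73,70
    b=cv2.resize(G["scene"]["frame"][y:y+h,x:x+w],None,fx=6,fy=6,interpolation=cv2.INTER_CUBIC)
    c=np.zeros((570,800,3),np.uint8);c[:,:360]=a;c[:420,362:]=b
    cv2.imwrite("pics/crop1.png",c)
    g=G["top"]
    # griddle front lower/upper edge: rows of strong gradient per column
    gr=cv2.cvtColor(g["frame"],cv2.COLOR_BGR2GRAY)
    for u in(185,205,250,280): print(u,gr[112:136,u].tolist())
E
python3 fit.py
```

```text
top pedal (array([146.09090909, 258.51871658]), [140, 251, 13, 16, 187])
top tab (array([230.44086022, 132.63978495]), [223, 126, 16, 14, 186]) dot (array([230.88235294, 132.58823529]), [229, 131, 5, 4, 17])
  dot@62 [0.6869 0.0492 0.062 ] tab@62 [0.6868 0.0506 0.062 ] pedal@120 [0.2885 0.2875 0.12  ]
scene pedal (array([263.93548387, 108.32258065]), [258, 102, 13, 13, 93])
scene tab (array([316.25735294, 207.86029412]), [308, 200, 18, 16, 136]) dot (array([317.        , 207.72727273]), [315, 206, 5, 4, 11])
  dot@62 [0.6872 0.0505 0.062 ] tab@62 [0.6854 0.0485 0.062 ] pedal@120 [0.2892 0.2879 0.12  ]
185 [45, 44, 42, 45, 43, 41, 32, 121, 142, 118, 75, 52, 54, 54, 54, 55, 55, 61, 65, 75, 79, 80, 108, 122]
205 [43, 44, 44, 43, 44, 43, 31, 121, 142, 128, 80, 53, 53, 53, 52, 54, 56, 55, 59, 65, 67, 67, 98, 118]
250 [45, 45, 45, 46, 44, 46, 42, 40, 124, 143, 114, 71, 55, 54, 52, 53, 55, 56, 56, 74, 79, 81, 81, 115]
280 [46, 45, 45, 44, 45, 45, 46, 32, 123, 146, 127, 80, 53, 53, 53, 52, 55, 56, 55, 63, 76, 78, 79, 80]
```

View pics/crop1.png

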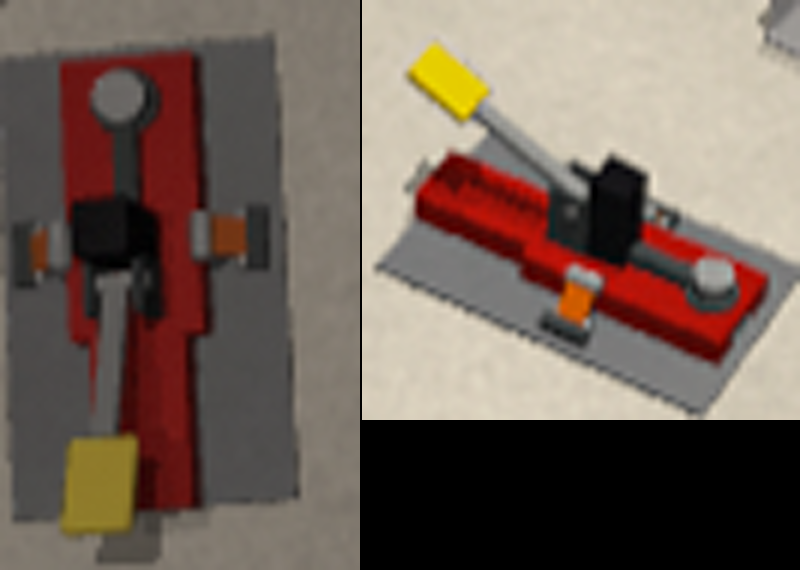

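```bash
cat > fit2.py <<'E'
from fit import *
G={n:optics.grab_frame(n) for n in("top","scene")}
c=lambda x,y,X,Y:((x+.5)/6-.5+X,(y+.5)/6-.5+Y)
ob=[("top",c(119,95,130,178),(.055,0,.051)),("scene",c(716-362,270,250,95),(.055,0,.051)),
("top",c(100,485,130,178),(-.147,0,.121)),("scene",c(448-362,81,250,95),(-.147,0,.121)),
("top",c(272,37,130,178),(.085,-.075,.006)),("top",c(297,500,130,178),(-.165,-.075,.006)),("top",c(15,520,130,178),(-.165,.075,.006)),
("scene",c(376-362,265,250,95),(-.165,-.075,.006)),("scene",c(700-362,413,250,95),(.085,-.075,.006))]
def w(p,L):
    a,b=np.cos(p[2]),np.sin(p[2]);return np.array([p[0]+a*L[0]-b*L[1],p[1]+b*L[0]+a*L[1],L[2]])
fun=lambda p:np.concatenate([px(G[n],w(p,L))-o for n,o,L in ob])
r=least_squares(fun,[.43,.28,0],x_scale=[.1,.1,.3],loss="soft_l1");print(r.x.round(4));print(r.fun.reshape(-1,2).round(1).tolist())
print("grip",w(r.x,(-.02,0,.081)).round(4))
print("saddle rays",[ray(G[n],*o,L[2]).round(4).tolist() for n,o,L in ob])
# griddle yaw from front top edge
gr=cv2.cvtColor(G["top"]["frame"],cv2.COLOR_BGR2GRAY).astype(float)
us=[u for u in range(182,284)];vs=[112+np.interp(85,[gr[111+k,u] for k in range(3)],[0,1,2])*0+ (lambda col:(k:=int(np.argmax(col>85)))-1+(85-col[k-1])/(col[k]-col[k-1]))(gr[112:126,u]) for u in us]
q=np.polyfit(us,vs,1);A=ray(G["top"],182,np.polyval(q,182),.13);B=ray(G["top"],283,np.polyval(q,283),.13)
d=A-B;print("griddle yaw",np.arctan2(-d[0],d[1]),A,B)
for n,z in(("sauce",.0),("spare_foot",.02),("ramekin",.04),("tray",.03)):
    m=optics.masks_of(n,"top")[0]["region"];ys,xs=np.nonzero(m);print(n,ray(G["top"],xs.mean(),ys.max() if n=="sauce" else ys.mean(),z).round(3))
E
python3 fit2.py
```

```text
[0.4387 0.3001 0.09  ]
[[-0.6, -0.7], [0.1, 0.8], [0.0, -1.2], [0.5, 0.5], [-0.1, 0.3], [0.2, 0.6], [-0.4, 1.5], [-0.9, 0.1], [-0.2, 0.1]]
grip [0.4188 0.2983 0.081 ]
saddle rays [[0.4913, 0.3032, 0.051], [0.4909, 0.3083, 0.051], [0.2887, 0.2868, 0.121], [0.289, 0.2881, 0.121], [0.531, 0.2327, 0.006], [0.2829, 0.2113, 0.006], [0.2724, 0.359, 0.006], [0.2837, 0.2131, 0.006], [0.5306, 0.234, 0.006]]
griddle yaw -0.010209362965345893 [0.70898429 0.1947694  0.13      ] [ 0.7058464  -0.11257362  0.13      ]
sauce [0.564 0.399 0.   ]
spare_foot [0.501 0.458 0.02 ]
ramekin [ 0.578 -0.402  0.04 ]
tray [ 0.436 -0.268  0.03 ]
```

```bash
python3 -m handwheel '[{"dx":4,"dz":-6},{"dx":6,"wz":0.12},{"dx":6,"wz":0.11},{"dx":6},{"dx":6},{"dx":3,"dy":-5},{"dx":3,"dy":-5},{"dx":2,"dy":-5}]' 60
```

```text
schema error: expected keys dx, dy, dz, wx, wy, wz, claw
```

```bash
python3 -m handwheel '[{"dx":4,"dy":0,"dz":-6,"wx":0,"wy":0,"wz":0,"claw":100},{"dx":6,"dy":0,"dz":0,"wx":0,"wy":0,"wz":0.07,"claw":100},{"dx":6,"dy":0,"dz":0,"wx":0,"wy":0,"wz":0.07,"claw":100},{"dx":6,"dy":0,"dz":0,"wx":0,"wy":0,"wz":0,"claw":100},{"dx":6,"dy":0,"dz":0,"wx":0,"wy":0,"wz":0,"claw":100},{"dx":3,"dy":-5,"dz":0,"wx":0,"wy":0,"wz":0,"claw":100},{"dx":3,"dy":-5,"dz":0,"wx":0,"wy":0,"wz":0,"claw":100},{"dx":2,"dy":-5,"dz":0,"wx":0,"wy":0,"wz":0,"claw":100}]' 60
```

```text
clock: 2.8
position: [0.481, -0.4075, 0.2831]
tool_rot: [-3.141, -0.0, 0.092]
force: [1.7, 0.0, 0.6]
grip_width: 0.0852
finger_force: 0.0
```

```bash
python3 -m handwheel '[{"dx":0,"dy":-6,"dz":0,"wx":0,"wy":0,"wz":0,"claw":100},{"dx":0,"dy":-6,"dz":0,"wx":0,"wy":0,"wz":0,"claw":100},{"dx":0,"dy":-6,"dz":0,"wx":0,"wy":0,"wz":0,"claw":100},{"dx":0,"dy":-6,"dz":0,"wx":0,"wy":0,"wz":0,"claw":100},{"dx":0,"dy":-6,"dz":0,"wx":0,"wy":0,"wz":0,"claw":100},{"dx":0,"dy":-6,"dz":0,"wx":0,"wy":0,"wz":0,"claw":100},{"dx":0,"dy":-6,"dz":0,"wx":0,"wy":0,"wz":0,"claw":100},{"dx":0,"dy":-6,"dz":0,"wx":0,"wy":0,"wz":0,"claw":100}]'
```

```text
clock: 3.8
position: [0.436, 0.0702, 0.2836]
tool_rot: [3.141, -0.001, 0.091]
force: [1.4, -0.7, -0.1]
grip_width: 0.0855
finger_force: 0.0
```

```bash
python3 -m handwheel '[{"dx":0,"dy":-5,"dz":0,"wx":0,"wy":0,"wz":0,"claw":100},{"dx":0,"dy":-5,"dz":0,"wx":0,"wy":0,"wz":0,"claw":100},{"dx":0,"dy":-5,"dz":0,"wx":0,"wy":0,"wz":0,"claw":100},{"dx":0,"dy":-4,"dz":0,"wx":0,"wy":0,"wz":0,"claw":100},{"dx":0,"dy":0,"dz":0,"wx":0,"wy":0,"wz":0,"claw":100},{"dx":0,"dy":0,"dz":0,"wx":0,"wy":0,"wz":0,"claw":100}]'
```

```text
clock: 4.55
position: [0.4193, 0.257, 0.2832]
tool_rot: [3.141, 0.0, 0.09]
force: [-0.8, -1.2, -0.2]
grip_width: 0.0855
finger_force: 0.0
```

```bash
python3 -m handwheel '[{"dx":0.3,"dy":-4.1,"dz":0,"wx":0,"wy":0,"wz":0,"claw":100},{"dx":0,"dy":0,"dz":4,"wx":0,"wy":0,"wz":0,"claw":100},{"dx":0,"dy":0,"dz":4,"wx":0,"wy":0,"wz":0,"claw":100},{"dx":0,"dy":0,"dz":4,"wx":0,"wy":0,"wz":0,"claw":100},{"dx":0,"dy":0,"dz":3,"wx":0,"wy":0,"wz":0,"claw":100},{"dx":0,"dy":0,"dz":0,"wx":0,"wy":0,"wz":0,"claw":100}]'
python3 - <<'E'
from h import *
s=monitor.observe();print(s["position"],s["force"])
o=np.zeros((570,800,3),np.uint8)
for n,(x,y,w,h),k in(("top",(125,170,66,95),0),("scene",(250,65,66,95),400)):
    g=optics.grab_frame(n);o[:,k:k+396]=cv2.resize(g["frame"][y:y+h,x:x+w],(396,570),interpolation=cv2.INTER_CUBIC)
cv2.imwrite("pics/g1.png",o)
E
```

```text
clock: 5.3
position: [0.4181, 0.2971, 0.1321]
tool_rot: [3.139, 0.003, 0.09]
force: [-0.8, 0.7, 0.6]
grip_width: 0.0858
finger_force: 0.0
[0.41807292 0.29706458 0.13210458] [-0.75495465  0.66791248  0.63151074]
```

View pics/g1.png

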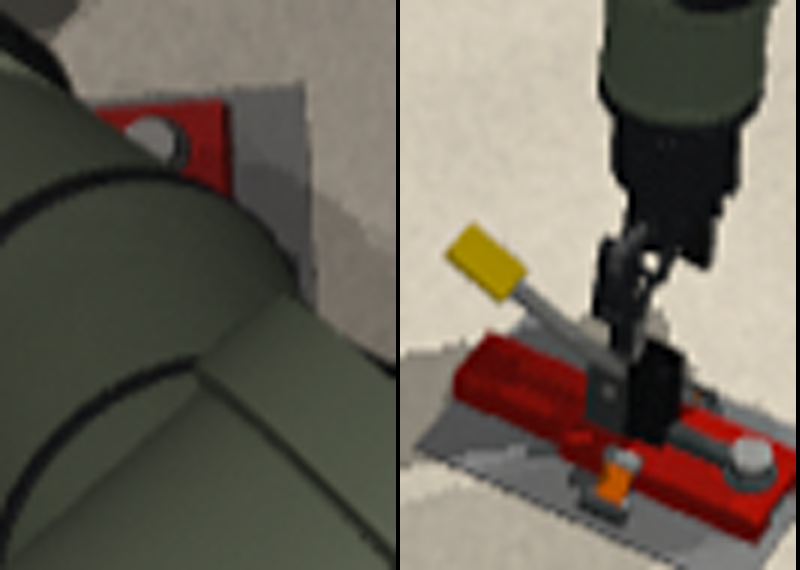

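The scene crop shows the open gripper straight above the black block at (650,390). The top view is hidden by the arm. I'll descend and close.

```bash
python3 -m handwheel '[{"dx":0,"dy":0,"dz":3,"wx":0,"wy":0,"wz":0,"claw":100},{"dx":0,"dy":0,"dz":2.5,"wx":0,"wy":0,"wz":0,"claw":100},{"dx":0,"dy":0,"dz":1.5,"wx":0,"wy":0,"wz":0,"claw":100},{"dx":0,"dy":0,"dz":0,"wx":0,"wy":0,"wz":0,"claw":100},{"dx":0,"dy":0,"dz":0,"wx":0,"wy":0,"wz":0,"claw":45}]' 60
```

```text
clock: 6.02
position: [0.4189, 0.2991, 0.0643]
tool_rot: [-3.141, -0.001, 0.091]
force: [0.7, 0.8, 0.3]
grip_width: 0.0697
finger_force: 0.0
```

```bash
python3 -m handwheel '[{"dx":0,"dy":0,"dz":0,"wx":0,"wy":0,"wz":0,"claw":10},{"dx":0,"dy":0,"dz":0,"wx":0,"wy":0,"wz":0,"claw":10},{"dx":0,"dy":0,"dz":0,"wx":0,"wy":0,"wz":0,"claw":10},{"dx":0,"dy":0,"dz":0,"wx":0,"wy":0,"wz":0,"claw":10},{"dx":0,"dy":0,"dz":0,"wx":0,"wy":0,"wz":0,"claw":10}]' 80
```

```text
clock: 6.65
position: [0.4188, 0.299, 0.0638]
tool_rot: [-3.141, -0.001, 0.091]
force: [-0.2, 0.4, 7.5]
grip_width: 0.0293
finger_force: 78.1
```

```bash
python3 -m handwheel '[{"dx":0,"dy":0,"dz":-0.5,"wx":0,"wy":0,"wz":0,"claw":10},{"dx":0,"dy":0,"dz":-0.5,"wx":0,"wy":0,"wz":0,"claw":10},{"dx":0,"dy":0,"dz":-0.5,"wx":0,"wy":0,"wz":0,"claw":10},{"dx":0,"dy":0,"dz":-0.5,"wx":0,"wy":0,"wz":0,"claw":10},{"dx":0,"dy":0,"dz":-0.5,"wx":0,"wy":0,"wz":0,"claw":10},{"dx":0,"dy":0,"dz":-0.8,"wx":0,"wy":0,"wz":0,"claw":10},{"dx":0,"dy":0,"dz":-0.8,"wx":0,"wy":0,"wz":0,"claw":10},{"dx":0,"dy":0,"dz":-0.8,"wx":0,"wy":0,"wz":0,"claw":10}]'
```

```text
clock: 7.65
position: [0.4185, 0.2987, 0.113]
tool_rot: [-3.141, -0.0, 0.091]
force: [0.7, 0.4, -6.7]
grip_width: 0.0291
finger_force: 81.2
```

```bash
python3 -m handwheel '[{"dx":0,"dy":0,"dz":-2,"wx":0,"wy":0,"wz":0,"claw":10},{"dx":0,"dy":0,"dz":-2,"wx":0,"wy":0,"wz":0,"claw":10},{"dx":0,"dy":0,"dz":0,"wx":0,"wy":0,"wz":0,"claw":10}]'
python3 - <<'E'
from h import *
s=monitor.observe();print(s["position"],s["force"],s["moment"])
g=optics.grab_frame("scene");x,y,w,h=240,50,110,82
cv2.imwrite("pics/g2.png",cv2.resize(g["frame"][y:y+h,x:x+w],(800,596),interpolation=cv2.INTER_CUBIC))
E
```

```text
clock: 8.02
position: [0.4191, 0.2991, 0.1536]
tool_rot: [-3.14, -0.002, 0.091]
force: [-0.3, -0.4, -7.1]
grip_width: 0.0294
finger_force: 81.3
[0.41912563 0.29910708 0.15363546] [-0.34668385 -0.36310994 -7.13161141] [-0.00610203 -0.08199099  0.01274497]
```

View pics/g2.png

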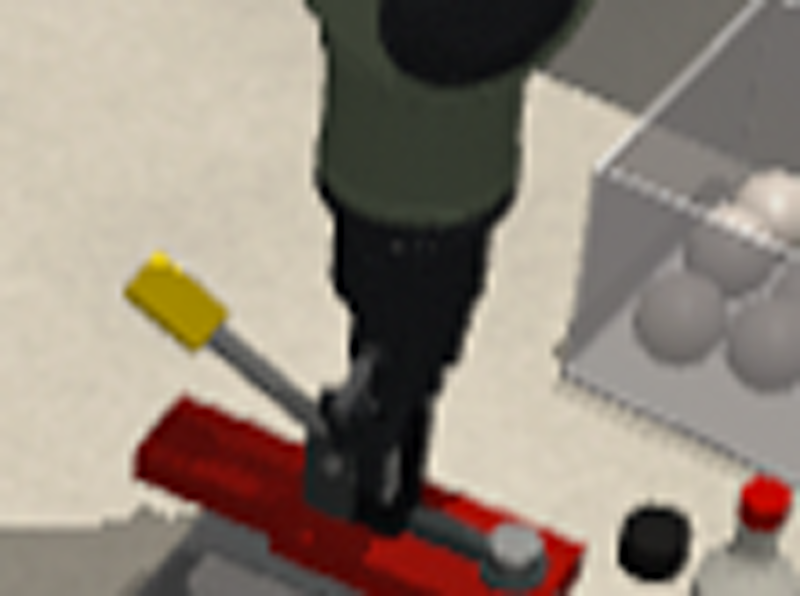

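The jack came off level. It is held by its block, with the pedal at (175,300) and the saddle at (515,550) in the crop, and the dock is below it. I'll carry it to in front of the tab.

```bash
python3 -m handwheel '[{"dx":0.5,"dy":3,"dz":0,"wx":0,"wy":0,"wz":0,"claw":10},{"dx":1.2,"dy":4,"dz":0,"wx":0,"wy":0,"wz":0,"claw":10},{"dx":1.2,"dy":4,"dz":0,"wx":0,"wy":0,"wz":0,"claw":10},{"dx":1.2,"dy":4,"dz":0,"wx":0,"wy":0,"wz":0,"claw":10},{"dx":1.2,"dy":4,"dz":0,"wx":0,"wy":0,"wz":0.05,"claw":10},{"dx":1.2,"dy":4,"dz":0,"wx":0,"wy":0,"wz":0.05,"claw":10},{"dx":1,"dy":2.5,"dz":0,"wx":0,"wy":0,"wz":0,"claw":10},{"dx":0,"dy":0,"dz":0,"wx":0,"wy":0,"wz":0,"claw":10}]'
```

```text
clock: 9.07
position: [0.5119, 0.0474, 0.1513]
tool_rot: [3.141, 0.001, -0.013]
force: [-0.7, 0.9, -7.0]
grip_width: 0.0293
finger_force: 81.9
```

```bash
python3 -m handwheel '[{"dx":0,"dy":-0.3,"dz":3,"wx":0,"wy":0,"wz":0,"claw":10},{"dx":0,"dy":0,"dz":3,"wx":0,"wy":0,"wz":0,"claw":10},{"dx":0,"dy":0,"dz":2,"wx":0,"wy":0,"wz":0,"claw":10},{"dx":0,"dy":0,"dz":0.7,"wx":0,"wy":0,"wz":0,"claw":10},{"dx":0,"dy":0,"dz":0,"wx":0,"wy":0,"wz":0,"claw":10}]'
cat > look.py <<'E'
import sys
from h import *
s=monitor.observe();print(s["position"].round(4) if hasattr(s["position"],"round") else s["position"],s["tool_rot"],s["force"])
o=np.zeros((456,800,3),np.uint8)
for n,(x,y,w,h),k in(("top",(190,115,66,76),0),("scene",(255,170,66,76),400)):
    g=optics.grab_frame(n);o[:,k:k+396]=cv2.resize(g["frame"][y:y+h,x:x+w],(396,456),interpolation=cv2.INTER_CUBIC)
    for m in optics.masks_of("saddle_top",n)[:1]:
        ys,xs=np.nonzero(m["region"]);print(n,m["p"],xs.mean(),ys.mean(),ray(g,xs.mean(),ys.mean(),.05))
cv2.imwrite(f"pics/{sys.argv[1]}.png",o)
E
python3 look.py p1
```

```text
clock: 9.7
position: [0.5116, 0.0532, 0.0651]
tool_rot: [-3.141, 0.001, -0.009]
force: [-0.0, 0.3, -7.1]
grip_width: 0.0293
finger_force: 81.7
[0.5116 0.0532 0.0651] [-3.14149559e+00  7.05376138e-04 -8.63842336e-03] [-0.02200486  0.25615946 -7.07736172]
scene 0.53 292.3636363636364 194.95454545454547 [0.58507666 0.05221207 0.05      ]
```

View pics/p1.png

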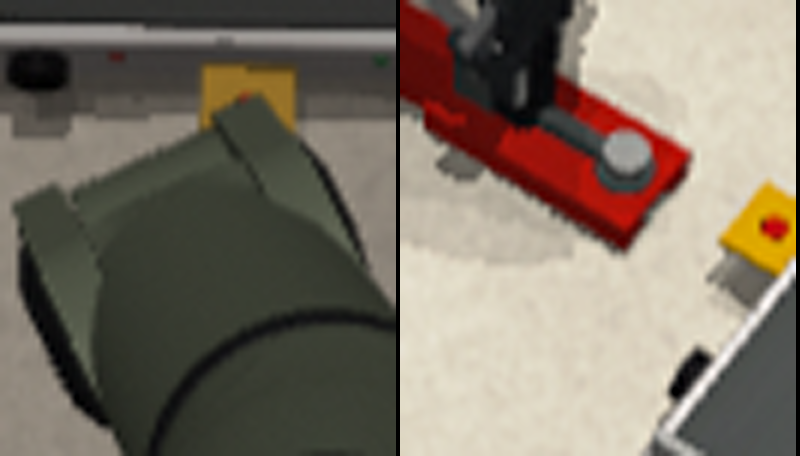

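The scene crop shows the saddle disk at (628,152), the jack's nose on line with the tab, and the red dot at (773,227). In the top crop the wrist covers the jack. The saddle is about 101 mm short of the dot, with y matching. I'll lower 4 mm and slide in most of the way.

```bash
python3 -m handwheel '[{"dx":0,"dy":0,"dz":0.4,"wx":0,"wy":0,"wz":0,"claw":10},{"dx":1.5,"dy":0,"dz":0,"wx":0,"wy":0,"wz":0,"claw":10},{"dx":2,"dy":0,"dz":0,"wx":0,"wy":0,"wz":0,"claw":10},{"dx":2,"dy":0,"dz":0,"wx":0,"wy":0,"wz":0,"claw":10},{"dx":1.5,"dy":0,"dz":0,"wx":0,"wy":0,"wz":0,"claw":10},{"dx":1,"dy":0,"dz":0,"wx":0,"wy":0,"wz":0,"claw":10},{"dx":0,"dy":0,"dz":0,"wx":0,"wy":0,"wz":0,"claw":10}]'
python3 look.py p2
```

```text
clock: 10.78
position: [0.592, 0.052, 0.0611]
tool_rot: [-3.142, 0.0, -0.009]
force: [-0.5, 0.8, -6.9]
grip_width: 0.0289
finger_force: 81.9
[0.592  0.052  0.0611] [-3.14150373e+00  3.46243246e-05 -9.44763189e-03] [-0.45230418  0.77096176 -6.90344455]
```

View pics/p2.png

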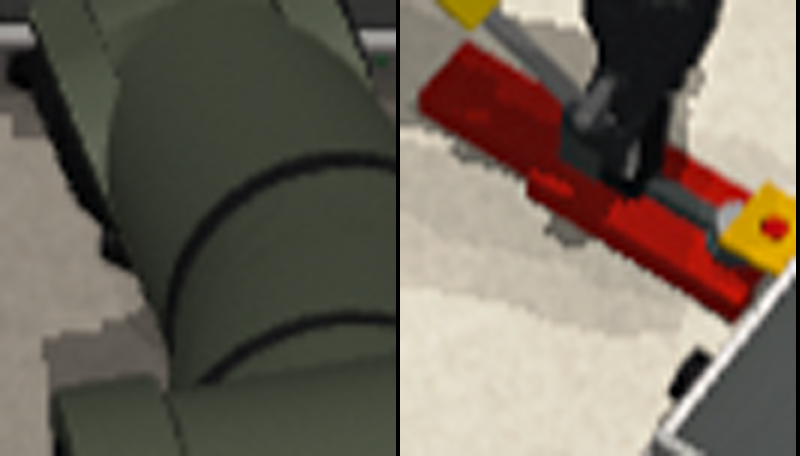

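The saddle is now partly under the tab (735,222), in line with the dot at (773,227). I'll go the last 2 cm and set it down.

```bash
python3 -m handwheel '[{"dx":1,"dy":0,"dz":0,"wx":0,"wy":0,"wz":0,"claw":10},{"dx":0.6,"dy":0,"dz":0,"wx":0,"wy":0,"wz":0,"claw":10},{"dx":0.4,"dy":0,"dz":0,"wx":0,"wy":0,"wz":0,"claw":10},{"dx":0,"dy":0,"dz":0,"wx":0,"wy":0,"wz":0,"claw":10},{"dx":0,"dy":0,"dz":0.2,"wx":0,"wy":0,"wz":0,"claw":10},{"dx":0,"dy":0,"dz":0.1,"wx":0,"wy":0,"wz":0,"claw":10},{"dx":0,"dy":0,"dz":0,"wx":0,"wy":0,"wz":0,"claw":10}]'
```

```text
clock: 11.85
position: [0.6117, 0.0518, 0.0582]
tool_rot: [3.142, 0.0, -0.009]
force: [-0.4, 0.8, -6.9]
grip_width: 0.0288
finger_force: 81.9
```

```bash
python3 -m handwheel '[{"dx":0,"dy":0,"dz":0.1,"wx":0,"wy":0,"wz":0,"claw":10},{"dx":0,"dy":0,"dz":0,"wx":0,"wy":0,"wz":0,"claw":10}]'; python3 look.py p3
```

```text
clock: 12.1
position: [0.6119, 0.0519, 0.0579]
tool_rot: [3.142, -0.0, -0.009]
force: [-4.4, -0.0, 4.8]
grip_width: 0.029
finger_force: 83.4
[0.6119 0.0519 0.0579] [ 3.14152236e+00 -2.11585728e-04 -9.05347728e-03] [-4.44388653 -0.0097042   4.7832372 ]
```

View pics/p3.png

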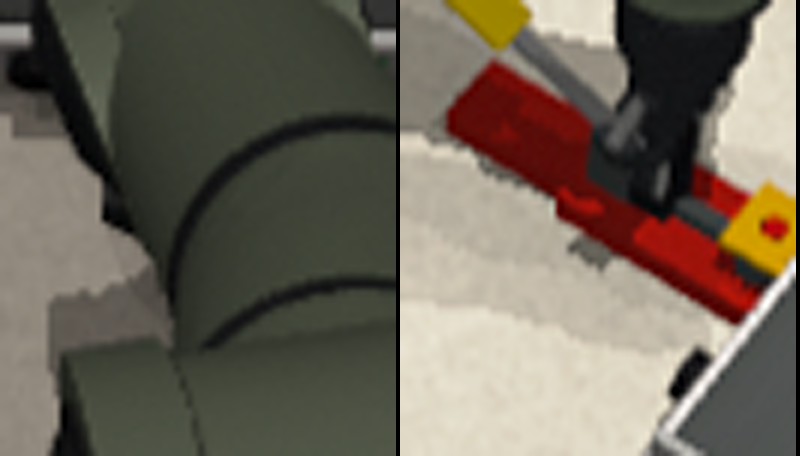

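The jack stands on the table with its saddle hidden under the tab. The table now carries it (z force +4.8 N). I'll release and rise.

```bash
python3 -m handwheel '[{"dx":0,"dy":0,"dz":0,"wx":0,"wy":0,"wz":0,"claw":90},{"dx":0,"dy":0,"dz":0,"wx":0,"wy":0,"wz":0,"claw":90},{"dx":0,"dy":0,"dz":0,"wx":0,"wy":0,"wz":0,"claw":90},{"dx":0,"dy":0,"dz":-1,"wx":0,"wy":0,"wz":0,"claw":90},{"dx":0,"dy":0,"dz":-2,"wx":0,"wy":0,"wz":0,"claw":90},{"dx":0,"dy":0,"dz":-3,"wx":0,"wy":0,"wz":0,"claw":90},{"dx":0,"dy":0,"dz":-3,"wx":0,"wy":0,"wz":0,"claw":90},{"dx":0,"dy":0,"dz":-3,"wx":0,"wy":0,"wz":0,"claw":90}]'; python3 -m handwheel '[{"dx":-3,"dy":0,"dz":-1,"wx":0,"wy":0,"wz":0,"claw":0},{"dx":-4,"dy":0,"dz":0,"wx":0,"wy":0,"wz":0,"claw":0},{"dx":-3,"dy":0,"dz":0,"wx":0,"wy":0,"wz":0,"claw":0},{"dx":-2,"dy":0,"dz":0,"wx":0,"wy":0,"wz":0,"claw":0},{"dx":-1,"dy":0,"dz":0,"wx":0,"wy":0,"wz":0,"claw":0},{"dx":0,"dy":0,"dz":0,"wx":0,"wy":0,"wz":0,"claw":0}]'
cat > meas.py <<'E'
from fit import *
s=monitor.observe();print(np.round(s["position"],4),np.round(s["force"],1))
g=optics.grab_frame("scene");h=cv2.cvtColor(g["frame"],cv2.COLOR_BGR2HSV)
b=blob(h,[20,120,80],[35,255,255],(240,130,50,70));print("pedal",b,ray(g,*b[0],.113).round(4))
o=cv2.resize(g["frame"][130:240,235:345],(600,600),interpolation=cv2.INTER_CUBIC);cv2.imwrite("pics/q1.png",o)
E
python3 meas.py
```

```text
clock: 13.3
position: [0.612, 0.0518, 0.1799]
tool_rot: [-3.141, -0.001, -0.009]
force: [-0.5, 0.9, 1.6]
grip_width: 0.0771
finger_force: 0.0
clock: 14.05
position: [0.4821, 0.053, 0.1881]
tool_rot: [-3.142, -0.001, -0.009]
force: [-0.0, -0.4, 0.4]
grip_width: 0.0001
finger_force: 0.0
[0.4821 0.053  0.1881] [-0.  -0.4  0.4]
pedal (array([269.05785124, 170.50413223]), [262, 163, 15, 16, 121]) [0.4818 0.0526 0.113 ]
```

View pics/q1.png

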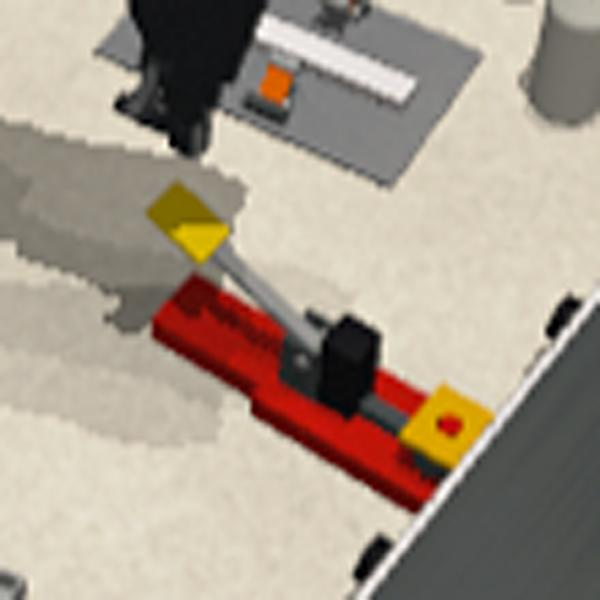

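The jack stands clear with its pedal at (188,222), the tip of the closed gripper above it, and the tab's dot at (450,425) over the saddle. I'll lower onto the pedal and press along its arc.

```bash
python3 -m handwheel '[{"dx":0,"dy":0,"dz":3,"wx":0,"wy":0,"wz":0,"claw":0},{"dx":0,"dy":0,"dz":2.5,"wx":0,"wy":0,"wz":0,"claw":0},{"dx":0,"dy":0,"dz":1,"wx":0,"wy":0,"wz":0,"claw":0},{"dx":0,"dy":0,"dz":0.5,"wx":0,"wy":0,"wz":0,"claw":0},{"dx":-0.1,"dy":0,"dz":0.5,"wx":0,"wy":0,"wz":0,"claw":0},{"dx":-0.1,"dy":0,"dz":0.5,"wx":0,"wy":0,"wz":0,"claw":0},{"dx":-0.1,"dy":0,"dz":0.5,"wx":0,"wy":0,"wz":0,"claw":0},{"dx":-0.1,"dy":0,"dz":0.5,"wx":0,"wy":0,"wz":0,"claw":0}]' 60; python3 -m handwheel '[{"dx":-0.2,"dy":0,"dz":0.5,"wx":0,"wy":0,"wz":0,"claw":0},{"dx":-0.1,"dy":0,"dz":0.5,"wx":0,"wy":0,"wz":0,"claw":0},{"dx":-0.1,"dy":0,"dz":0.5,"wx":0,"wy":0,"wz":0,"claw":0},{"dx":0,"dy":0,"dz":0,"wx":0,"wy":0,"wz":0,"claw":0}]'; python3 meas.py; cp pics/q1.png pics/q2.png
```

```text
clock: 15.1
position: [0.4779, 0.053, 0.0971]
tool_rot: [-3.142, -0.0, -0.009]
force: [0.0, 1.2, 1.9]
grip_width: -0.0002
finger_force: 0.9
clock: 15.6
position: [0.4741, 0.0531, 0.0823]
tool_rot: [-3.142, -0.001, -0.009]
force: [-1.9, -0.3, 10.7]
grip_width: -0.0002
finger_force: 5.1
[0.4741 0.0531 0.0823] [-1.9 -0.3 10.7]
pedal (array([267.13235294, 176.94117647]), [259, 173, 16, 10, 68]) [0.4928 0.0255 0.113 ]
```

```bash
python3 -m handwheel '[{"dx":0,"dy":0,"dz":0.5,"wx":0,"wy":0,"wz":0,"claw":0},{"dx":-0.1,"dy":0,"dz":0.5,"wx":0,"wy":0,"wz":0,"claw":0},{"dx":0,"dy":0,"dz":0.5,"wx":0,"wy":0,"wz":0,"claw":0},{"dx":0,"dy":0,"dz":0.5,"wx":0,"wy":0,"wz":0,"claw":0},{"dx":0,"dy":0,"dz":0.2,"wx":0,"wy":0,"wz":0,"claw":0},{"dx":0,"dy":0,"dz":0,"wx":0,"wy":0,"wz":0,"claw":0}]'; python3 -m handwheel '[{"dx":0,"dy":0,"dz":0.2,"wx":0,"wy":0,"wz":0,"claw":0},{"dx":0,"dy":0,"dz":0,"wx":0,"wy":0,"wz":0,"claw":0}]'; python3 -m handwheel '[{"dx":0,"dy":0,"dz":0.1,"wx":0,"wy":0,"wz":0,"claw":0},{"dx":0,"dy":0,"dz":0,"wx":0,"wy":0,"wz":0,"claw":0}]'
```

```text
clock: 16.4
position: [0.4724, 0.0531, 0.0602]
tool_rot: [3.141, 0.001, -0.009]
force: [-4.6, 0.2, 12.0]
grip_width: -0.0
finger_force: 6.1
clock: 16.65
position: [0.4725, 0.0531, 0.0583]
tool_rot: [3.141, 0.001, -0.009]
force: [-4.4, -0.2, 13.1]
grip_width: -0.0002
finger_force: 6.2
clock: 16.9
position: [0.4725, 0.0531, 0.0573]
tool_rot: [3.141, 0.0, -0.009]
force: [-4.4, 0.2, 11.3]
grip_width: 0.0
finger_force: 6.3
```

```bash
for i in 1; do python3 -m handwheel '[{"dx":-0.1,"dy":0,"dz":0.1,"wx":0,"wy":0,"wz":0,"claw":0},{"dx":0,"dy":0,"dz":0,"wx":0,"wy":0,"wz":0,"claw":0}]'; done; python3 -m handwheel '[{"dx":0,"dy":0,"dz":0.1,"wx":0,"wy":0,"wz":0,"claw":0},{"dx":0,"dy":0,"dz":0,"wx":0,"wy":0,"wz":0,"claw":0}]'
```

```text
clock: 17.15
position: [0.4724, 0.0531, 0.0566]
tool_rot: [-3.141, -0.001, -0.009]
force: [-0.5, -1.4, 12.4]
grip_width: -0.0001
finger_force: 6.2
clock: 17.4
position: [0.4725, 0.0531, 0.0557]
tool_rot: [-3.141, -0.001, -0.009]
force: [-1.1, -1.2, 17.5]
grip_width: 0.0002
finger_force: 8.6
```

Force is starting to rise at z ≈ 0.055, which is where the stop should be. One more millimetre, then I'll check.

```bash
python3 -m handwheel '[{"dx":0,"dy":0,"dz":0.1,"wx":0,"wy":0,"wz":0,"claw":0},{"dx":0,"dy":0,"dz":0,"wx":0,"wy":0,"wz":0,"claw":0}]'; python3 meas.py; cp pics/q1.png pics/q3.png; python3 - <<'E'
from fit import *
g=optics.grab_frame("scene");h=cv2.cvtColor(g["frame"],cv2.COLOR_BGR2HSV)
d=blob(h,[0,140,60],[10,255,255],(300,195,32,22));print("dot",d, "before 317,207.73; expected +14mm at px",px(g,(.687,.050,.062)),px(g,(.686,.050,.076)))
E
```

```text
clock: 17.65
position: [0.4726, 0.0532, 0.0551]
tool_rot: [-3.141, -0.002, -0.009]
force: [-3.5, -1.0, 26.4]
grip_width: -0.0
finger_force: 13.0
[0.4726 0.0532 0.0551] [-3.5 -1.  26.4]
pedal (array([266.75384615, 181.09230769]), [259, 178, 16, 8, 65]) [0.5022 0.0102 0.113 ]
dot (array([304.31521739, 212.16304348]), [300, 206, 12, 11, 92]) before 317,207.73; expected +14mm at px [316.87282944 207.7976887 ] [317.06706243 205.44037169]
```

View pics/q3.png

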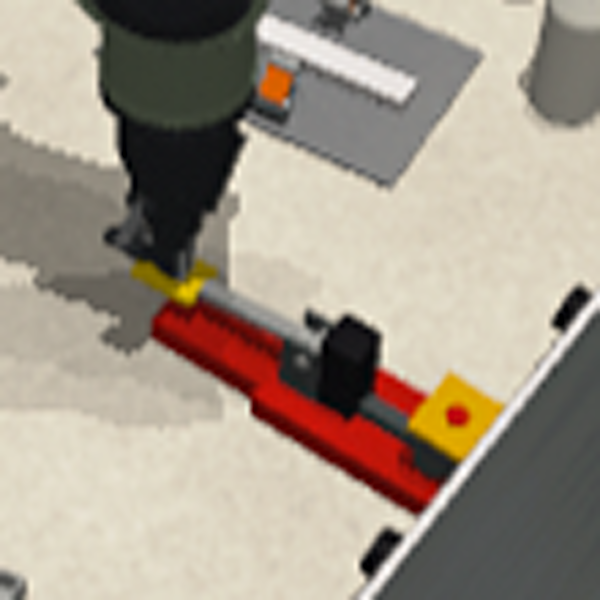

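The pedal is flat under the fingers (180,280) and on its stop at 26 N. The dot has risen from (450,425) to (457,413), which fits a 14 mm lift, and the jack hasn't moved. I'll hand in.

```bash
python3 -c "
from workcell import monitor,job_done
s=monitor.observe();print(s['position'],s['force']);print(job_done())"
```

```text
[0.47257876 0.05314103 0.05507486] [-2.48996006 -0.91895413 25.22691013]
the job is handed in; nothing more can be done
None
```

The job is handed in: the jack stands with its saddle under the red dot, its pedal is held on the stop at about 25 N, and the griddle's front is up by about 14 mm as seen in the camera; no verdict came back.

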